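Find the storage canister whose lid rocks and seat it

ROBOT

A 6-joint arm with a two-finger parallel gripper is mounted at the origin on a cart in front of the work surface, level with it; the furniture and walls round the work are solid. World frame = base frame: x ahead of the robot, y to its left, z up, the work surface at z = 0. Lengths are in m, angles in rad, forces in N, time in s.
With the tool pointing down it reaches from about 0.275 to 0.75 m from the base axis. Payload 10.2 kg.
Tool frame: the origin (TCP) lies midway between the tips of the shut fingers; the grasp point (between the pads) lies robot.pinch_z behind it (robot.pinch_z is the distance from the TCP to the grasp point, in m); z points along the fingers, y is the line along which they close (so a half turn about z gives the same grasp; the last joint's range is limited). The gripper opens to 85 mm and grips with 20 to 120 N. Pads are 22 mm wide; open, the fingers measure 114 mm over their backs; the gripper's body (76 mm by 85 mm) begins 54 mm behind the grasp point. The pads swing forward as they close: fully open they stand 13 mm farther back than shut.
Start: joints at [1.013, 0.313, 1.498, -0, 1.331, -0.223], TCP at [0.173, 0.496, 0.231] pointing down, gripper open.
Joint ranges: [-2.94, 2.94], [-0.97, 2.17], [0.19, 2.56], [-1.23, 4.37], [0.02, 3.11], [-2.88, 2.88]. Speed limits (rad/s): [2.39, 2.39, 3.01, 3.14, 3.14, 3.14].

INTERFACE

Orientations are given as a 3x3 rotation matrix whose columns are the frame's x, y, z axes.
In Python, from workcell import robot gives the robot as it stands.
- The arm moves only by the tool send_rows, never from a script. Its argument "deltas" is a list of rows, each an object with "fingers": the finger opening in mm, from 0 to 85.4; "xyz": the shift along the world's x, y, z each as a share of 40 cm, from -1 to 1, a list of three; "dr": the turn, a rotation vector about the world's x, y, z each as a share of pi/4 rad, from -1 to 1, a list of three. A call has 1 to 8 rows; each row is the pose to reach, as a shift and turn from the pose commanded when the call began; what a row does not reach only later rows make up. A row lasts 1/12 s, in which the tool goes at most 41.7 mm and 7.16 degrees, less where a joint would pass 70% of its speed; a pose out of reach is approached as far as the arm can. A call with a number of a shift or a turn outside -1 to 1 is refused whole. A call with a gripper value outside its range is refused whole. The fingers move at their own pace and stop on an object; the grip force is fixed at half the most. Time passes only in rows, so rows that repeat a pose let the fingers close. It gives the time, the measured TCP pose, the force, the opening and the grip force at its end, in the units of the state.
- robot.observe(): the state, without advancing time (a new reading comes with each control period).
- robot.camera(name): name is "scene" or "top" or "wrist"; returns the picture (400x640x3 uint8, red, green, blue); there is no depth.
- robot.camera_info(name): a dict with "fx", "fy", "cx", "cy" (pixels), "R" (3x3) and "t" (3): a world point X has camera coordinates R X + t; the wrist camera has in their place "hand_eye" (4x4, takes a point from camera to tool coordinates, whose origin is the TCP and whose axes are the flange's). Camera axes: x right, y down, z forward; pixel columns grow to the right and rows downward; lengths in m; the calibration is good to about 2 mm. A picture is of the moment at which its call begins: read the wrist's pose just before it. camera_info takes no time and is no camera call.
- robot.sign_off(): hands the job in; it is judged then, once.
The state is a dict: "t": time; "joints": joint angles; "joint_vel": joint speeds; "tau": joint torques, N m; "tcp_pos": TCP position; "tcp_rot": TCP orientation; "contact_force": force on the tool from outside, world axes, zero at the start; "ft_torque": the same for the moment, N m; "width": finger opening in m; "grasp_force": force on a finger pad.
Only numpy, scipy, OpenCV 4.12 (cv2) and the standard library are available. Lean on these libraries where they do the work, as an engineer would, in place of code of your own. Each camera call takes 0.05 s, during which the arm holds its last target. There are 200 camera calls.

TASK

One of the three bamboo lids on the white canisters has not gone into its canister and lets air in. Going from left to right, press down on each of the three lids with the fingertips to find the one that rocks, and push that lid across until it drops in, so that all three lids lie level and fully home. Never lift a lid, leave the canisters standing where they are, and do not disturb the other things.

Things in the scene. Friction and masses are not known exactly. Their poses are not given: they have to be found in the camera images.
- lid_a: flat bamboo lid, one of three alike (any may be the bad one): disc 90 mm across, 12 mm thick, no knob, 0.1 kg; below it a plug 67 mm across, 5 mm deep, 1.5 mm play in the mouth. Origin: centre of the flat top, z up. The bad lid's top is 4 to 7 mm off its canister's axis: on that side the plug rides on the rim, the edge is raised 8 mm and gives about 3 mm when pressed; a good lid does not give
- lid_b: flat bamboo lid, one of three alike (any may be the bad one): disc 90 mm across, 12 mm thick, no knob, 0.1 kg; below it a plug 67 mm across, 5 mm deep, 1.5 mm play in the mouth. Origin: centre of the flat top, z up. The bad lid's top is 4 to 7 mm off its canister's axis: on that side the plug rides on the rim, the edge is raised 8 mm and gives about 3 mm when pressed; a good lid does not give
- lid_c: flat bamboo lid, one of three alike (any may be the bad one): disc 90 mm across, 12 mm thick, no knob, 0.1 kg; below it a plug 67 mm across, 5 mm deep, 1.5 mm play in the mouth. Origin: centre of the flat top, z up. The bad lid's top is 4 to 7 mm off its canister's axis: on that side the plug rides on the rim, the edge is raised 8 mm and gives about 3 mm when pressed; a good lid does not give
- jar_a: white ceramic canister, one of three in a row from left (+y) to right (-y); 79 mm across, 82 mm high, mouth 70 mm wide, 0.7 kg, loose; slides only when pushed with several N. Origin: centre of underside, z up. Seated, a lid's top is level, 94 mm above this origin, within 2 mm of its axis. One lid is off in some direction; pushed 4 to 7 mm back towards the axis (under 2 N) it drops in
- jar_b: white ceramic canister, one of three in a row from left (+y) to right (-y); 79 mm across, 82 mm high, mouth 70 mm wide, 0.7 kg, loose; slides only when pushed with several N. Origin: centre of underside, z up. Seated, a lid's top is level, 94 mm above this origin, within 2 mm of its axis. One lid is off in some direction; pushed 4 to 7 mm back towards the axis (under 2 N) it drops in
- jar_c: white ceramic canister, one of three in a row from left (+y) to right (-y); 79 mm across, 82 mm high, mouth 70 mm wide, 0.7 kg, loose; slides only when pushed with several N. Origin: centre of underside, z up. Seated, a lid's top is level, 94 mm above this origin, within 2 mm of its axis. One lid is off in some direction; pushed 4 to 7 mm back towards the axis (under 2 N) it drops in
- spice_jar: small glass spice jar with a green cap, 46 mm across, behind the row between the left and middle canisters (left of the row, over the range, a microwave hangs from 0.42 m up at x > 0.53, y > 0.01). A bystander, loose. Origin: centre of its underside, height 106 mm
- salt_shaker: glass salt shaker with a grey cap, 44 mm across, behind the row between the middle and right canisters. A bystander, loose. Origin: centre of its underside, height 90 mm
- mug_green: green and cream mug, 86 mm across and 121 mm over the handle, on the right-hand worktop in front of the fixed coffee machine (340 mm tall, within 0.17 m of x 0.59, y -0.58). A bystander, loose. Origin: centre of its underside, height 99 mm
- teaspoon: steel teaspoon lying flat, 132 mm long, on the right-hand worktop nearest the robot. A bystander, loose. Origin: centre of its underside, height 9 mm
There are look-alikes about, which are no part of the job. What is shaped like the jar_a but purple is not meant.

How it is judged:
On the way, in this order (a step that is already met when the one before it is completed fails the run):
1. the left lid is pressed with the fingers (more than 1.5 N) (((contact force between the fingers and lid_a above 1.5 N and world y of lid_a above -0.125 m) or (contact force between the fingers and lid_b above 1.5 N and world y of lid_b above -0.125 m) or (contact force between the fingers and lid_c above 1.5 N and world y of lid_c above -0.125 m))), for 0.1 s.
2. the middle lid is pressed (((contact force between the fingers and lid_a above 1.5 N and world y of lid_a between -0.275 and -0.125 m) or (contact force between the fingers and lid_b above 1.5 N and world y of lid_b between -0.275 and -0.125 m) or (contact force between the fingers and lid_c above 1.5 N and world y of lid_c between -0.275 and -0.125 m))), for 0.1 s.
3. the right lid is pressed (((contact force between the fingers and lid_a above 1.5 N and world y of lid_a below -0.275 m) or (contact force between the fingers and lid_b above 1.5 N and world y of lid_b below -0.275 m) or (contact force between the fingers and lid_c above 1.5 N and world y of lid_c below -0.275 m))), for 0.1 s.
At the end, for the whole second after the job is handed in: Each of the three lids is home on a canister: within 4 mm of its axis, top 92.5 to 95.5 mm above its foot, level within 0.025 rad and at rest; all canisters upright (0.03 rad) and at rest (((horizontal distance between lid_a and jar_a below 0.004 m and z of lid_a in the frame of jar_a between 0.0925 and 0.0955 m) or (horizontal distance between lid_a and jar_b below 0.004 m and z of lid_a in the frame of jar_b between 0.0925 and 0.0955 m) or (horizontal distance between lid_a and jar_c below 0.004 m and z of lid_a in the frame of jar_c between 0.0925 and 0.0955 m)) and angle between each of lid_a, lid_b, lid_c's own z axis and vertical below 0.025 rad and linear speed of each of lid_a, lid_b, lid_c, jar_a, jar_b, jar_c below 0.01 m/s and ((horizontal distance between lid_b and jar_a below 0.004 m and z of lid_b in the frame of jar_a between 0.0925 and 0.0955 m) or (horizontal distance between lid_b and jar_b below 0.004 m and z of lid_b in the frame of jar_b between 0.0925 and 0.0955 m) or (horizontal distance between lid_b and jar_c below 0.004 m and z of lid_b in the frame of jar_c between 0.0925 and 0.0955 m)) and ((horizontal distance between lid_c and jar_a below 0.004 m and z of lid_c in the frame of jar_a between 0.0925 and 0.0955 m) or (horizontal distance between lid_c and jar_b below 0.004 m and z of lid_c in the frame of jar_b between 0.0925 and 0.0955 m) or (horizontal distance between lid_c and jar_c below 0.004 m and z of lid_c in the frame of jar_c between 0.0925 and 0.0955 m)) and angle between each of jar_a, jar_b, jar_c's own z axis and vertical below 0.03 rad); the robot touches nothing.
It fails at once if a lid is lifted or carried (its top rises more than 20 mm above its seated height) (height (world z) of any of lid_a, lid_b, lid_c above 0.114 m).
It fails at once if a lid is knocked off its canister or into it (tilts more than 0.3 rad) (angle between any of lid_a, lid_b, lid_c's own z axis and vertical above 0.3 rad).
It fails at once if a canister is shoved more than 30 mm from where it stood, lifted 10 mm or tipped (distance of any of jar_a, jar_b, jar_c from where it was at the start of the episode above 0.03 m or height (world z) of any of jar_a, jar_b, jar_c above 0.01 m or angle between any of jar_a, jar_b, jar_c's own z axis and vertical above 0.2 rad).
It fails at once if one of the other things is moved by more than 30 mm (distance of any of spice_jar, salt_shaker, mug_green, teaspoon from where it was at the start of the episode above 0.03 m).
It also fails if it takes over 61 s, if anything falls off the work surface, if the arm or the gripper's body presses on something with over 40 N, if the wrist force passes 120 N, or if a joint passes its speed limit or range.

## Working session

There is one attempt and no reset: what is moved stays moved. The work goes in short steps, Python scripts to look and compute and a tool call to move; the robot and the scene stay as the last step left them, time stands still between calls to the robot, and variables do not carry over. Pictures are saved under pics/ and viewed, at most 10 in all, crops included, and the job is handed in when it is done.

Besides the shell and the picture viewer there is one more tool, called as name([rows], argument=value, ...), one row to a line, values as JSON. send_rows: Moves the arm, as the interface text tells. Its arguments: {"type":"object","properties":{"deltas":{"type":"array"}},"required":["deltas"]}

```bash
mkdir -p pics; ls; python3 - <<'E'
from workcell import robot
import cv2,numpy as np
s=robot.observe();print(s['t'],s['tcp_pos'],s['tcp_rot'],s['width'],s['contact_force'],robot.pinch_z)
for n in('scene','top'):
    im=robot.camera(n);cv2.imwrite(f'pics/{n}0.png',im[:,:,::-1]);print(n,robot.camera_info(n))
print(robot.camera_info('wrist'))
E
```

```text
pics
0.0 [0.17235099 0.49561407 0.23070293] [[-9.44484520e-01  3.28555027e-01 -7.64837765e-04]
 [ 3.28555738e-01  9.44483880e-01 -1.15224627e-03]
 [ 3.43800637e-04 -1.33957060e-03 -9.99999044e-01]] 0.08542037473184712 [ 0.44659568 -0.27085787  0.3599244 ] 0.0187
scene {'fx': 463.8301528366565, 'fy': 463.8301528366565, 'cx': 317.3516743369155, 'cy': 200.7154622004678, 'R': array([[ 0.38084564, -0.92462171,  0.00559361],
       [-0.71469016, -0.29820372, -0.63268674],
       [ 0.58666393,  0.23695828, -0.77438763]]), 't': array([-0.43244441,  0.25269769,  0.89152423])}
top {'fx': 482.4345538113948, 'fy': 482.4345538113948, 'cx': 321.1875408237015, 'cy': 200.3752646954182, 'R': array([[ 3.67414125e-04, -9.99985899e-01, -5.29778201e-03],
       [-9.87952458e-01,  4.56887656e-04, -1.54757010e-01],
       [ 1.54757248e-01,  5.29081667e-03, -9.87938359e-01]]), 't': array([-0.28932293,  0.43457702,  1.2903393 ])}
{'fx': 295.5639657480441, 'fy': 295.5639657480441, 'cx': 317.58630184793867, 'cy': 201.06565210509916, 'hand_eye': array([[-1.55094600e-04, -9.55761943e-01, -2.94141265e-01,
         7.63572041e-02],
       [ 9.99999685e-01,  8.05815129e-05, -7.89115034e-04,
         1.36694540e-04],
       [ 7.77908466e-04, -2.94141295e-01,  9.55761630e-01,
        -1.43347681e-01],
       [ 0.00000000e+00,  0.00000000e+00,  0.00000000e+00,
         1.00000000e+00]])}
```

View pics/scene0.png

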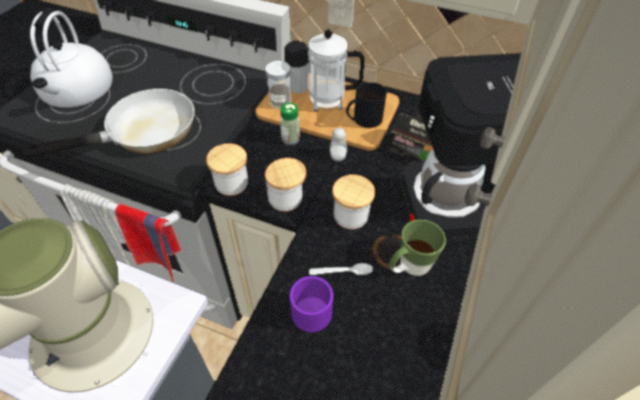

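View pics/top0.png

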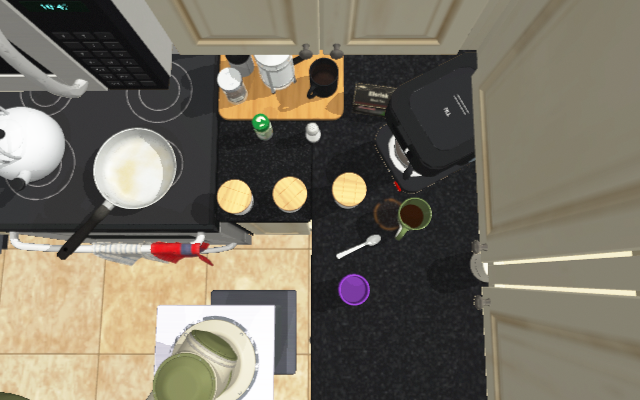

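The scene holds three bamboo-lidded white canisters: top view (235,196), (290,194), (349,190); scene view (227,158), (286,174), (353,191). The look-alikes are the open purple canister (top 354,290; scene 312,303), the frying pan and the mug. I choose the three with bamboo lids and will check them in a crop.

```bash
cat > h.py <<'E'
import cv2,numpy as np
from workcell import robot
def cam(n):
    c=robot.camera_info(n);return c,np.array([[c['fx'],0,c['cx']],[0,c['fy'],c['cy']],[0,0,1]])
def wristRT(s):
    c,K=cam('wrist');H=np.array(c['hand_eye']);T=np.eye(4);T[:3,:3]=s['tcp_rot'];T[:3,3]=s['tcp_pos']
    W=np.linalg.inv(T@H);return K,W[:3,:3],W[:3,3]
def ray(K,R,t,uv):
    return -R.T@t, R.T@np.linalg.inv(K)@np.array([*uv,1.])
def onz(K,R,t,uv,z):
    o,d=ray(K,R,t,uv);return o+d*(z-o[2])/d[2]
def tri(a,b):
    (o1,d1),(o2,d2)=a,b;A=np.c_[d1,-d2];s=np.linalg.lstsq(A,o2-o1,rcond=None)[0]
    return (o1+d1*s[0]+o2+d2*s[1])/2
def lids(im):
    hsv=cv2.cvtColor(im,cv2.COLOR_RGB2HSV)
    m=cv2.inRange(hsv,(10,60,120),(28,200,255))
    m=cv2.morphologyEx(m,cv2.MORPH_OPEN,np.ones((3,3)))
    return m
E
python3 - <<'E'
from h import *
out={}
for n,bx in(('scene',[(227,158),(286,174),(353,191)]),('top',[(235,196),(290,194),(349,190)])):
    c,K=cam(n);R,t=c['R'],c['t'];im=cv2.imread(f'pics/{n}0.png')[:,:,::-1].copy();m=lids(im);out[n]=[]
    for u,v in bx:
        w=np.zeros_like(m);cv2.circle(w,(u,v),27,255,-1)
        cs,_=cv2.findContours(m&w,cv2.RETR_EXTERNAL,cv2.CHAIN_APPROX_NONE);q=max(cs,key=cv2.contourArea)
        e=cv2.fitEllipse(cv2.convexHull(q));P=onz(K,R,t,e[0],.09);out[n].append(ray(K,R,t,e[0]));print(n,np.round(e[0],1),np.round(e[1],1),e[2],P.round(4))
for a,b in zip(*out.values()):print('tri',tri(a,b).round(4))
a=cv2.resize(cv2.imread('pics/scene0.png')[130:240,195:385],None,fx=4,fy=4,interpolation=cv2.INTER_CUBIC)
cv2.imwrite('pics/crop1.png',a)
E
```

```text
scene [226.1 158.3] [31.1 41.3] 81.327880859375 [ 0.4356 -0.0617  0.09  ]
scene [285.3 173.2] [32.1 41.9] 81.60307312011719 [ 0.4457 -0.2062  0.09  ]
scene [353.3 191.2] [34.7 43.2] 96.0611801147461 [ 0.4544 -0.3639  0.09  ]
top [233.9 196. ] [34.  34.7] 66.45624542236328 [ 0.4373 -0.0601  0.09  ]
top [289.4 193.4] [34.1 34.5] 58.807647705078125 [ 0.4444 -0.206   0.09  ]
top [348.8 189. ] [34.1 34.5] 90.3573989868164 [ 0.4559 -0.3624  0.09  ]
tri [ 0.4379 -0.0597  0.087 ]
tri [ 0.4443 -0.2065  0.0915]
tri [ 0.4566 -0.3629  0.0872]
```

View pics/crop1.png

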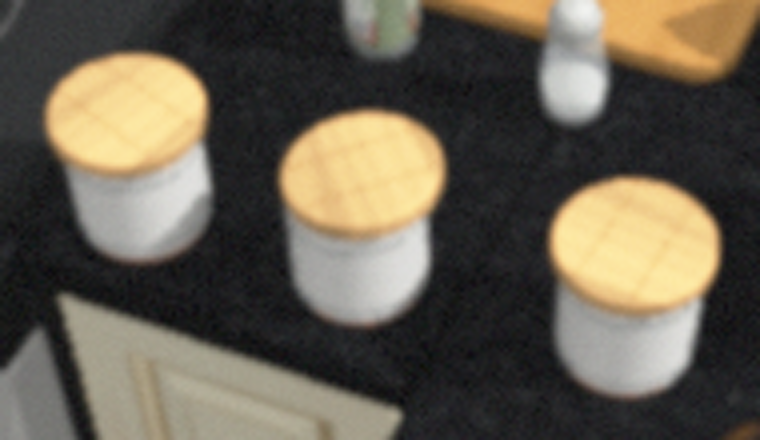

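The crop shows the three bamboo lids on white canisters. The left lid seems shifted towards image left relative to its canister. All three are confirmed as targets, so I approach the left one with the fingers shut.

send_rows([
  {"fingers": 0,"xyz": [0.285,-0.695,0.07],"dr": [0,0,0.213]},
  {"fingers": 0,"xyz": [0.285,-0.695,0.07],"dr": [0,0,0.213]},
  {"fingers": 0,"xyz": [0.285,-0.695,0.07],"dr": [0,0,0.213]},
  {"fingers": 0,"xyz": [0.285,-0.695,0.07],"dr": [0,0,0.213]},
  {"fingers": 0,"xyz": [0.285,-0.695,0.07],"dr": [0,0,0.213]},
  {"fingers": 0,"xyz": [0.285,-0.695,0.07],"dr": [0,0,0.213]},
  {"fingers": 0,"xyz": [0.285,-0.695,0.07],"dr": [0,0,0.213]},
  {"fingers": 0,"xyz": [0.285,-0.695,0.07],"dr": [0,0,0.213]},
])

```text
t: 0.77
tcp_pos: [0.2877, 0.2143, 0.2597]
tcp_rot: [[-0.985, 0.17, 0.001], [0.17, 0.985, -0.001], [-0.001, -0.001, -1.0]]
contact_force: [-0.3, 1.1, -1.0]
width: -0.0001
grasp_force: 0.0
```

send_rows([
  {"fingers": 0,"xyz": [0.285,-0.695,0.0],"dr": [0,0,0.213]},
  {"fingers": 0,"xyz": [0.285,-0.695,0.0],"dr": [0,0,0.213]},
  {"fingers": 0,"xyz": [0.285,-0.695,0.0],"dr": [0,0,0.213]},
  {"fingers": 0,"xyz": [0.285,-0.695,0.0],"dr": [0,0,0.213]},
  {"fingers": 0,"xyz": [0.285,-0.695,0.0],"dr": [0,0,0.213]},
  {"fingers": 0,"xyz": [0.285,-0.695,0.0],"dr": [0,0,0.213]},
  {"fingers": 0,"xyz": [0.285,-0.695,0.0],"dr": [0,0,0.213]},
  {"fingers": 0,"xyz": [0.285,-0.695,0.0],"dr": [0,0,0.213]},
])

```text
t: 1.43
tcp_pos: [0.4012, -0.0638, 0.259]
tcp_rot: [[-1.0, 0.003, -0.0], [0.003, 1.0, -0.0], [0.0, -0.0, -1.0]]
contact_force: [0.5, 0.4, -0.1]
width: -0.0
grasp_force: 0.0
```

```bash
python3 - <<'E'
from h import *
s=robot.observe();im=robot.camera('wrist');print(s['t'],s['tcp_pos'],s['tcp_rot'].round(3).tolist(),s['contact_force'],s['joints'].round(2) if hasattr(s['joints'],'round') else s['joints'])
cv2.imwrite('pics/w1.png',im[:,:,::-1]);np.savez('w1.npz',R=s['tcp_rot'],p=s['tcp_pos'])
E
```

```text
1.4333 [ 0.40121624 -0.06375034  0.25896952] [[-1.0, 0.003, -0.0], [0.003, 1.0, -0.0], [0.0, -0.0, -1.0]] [ 0.5133082   0.44213091 -0.06634326] [-0.45  0.02  1.77 -0.    1.35 -2.02]
```

View pics/w1.png

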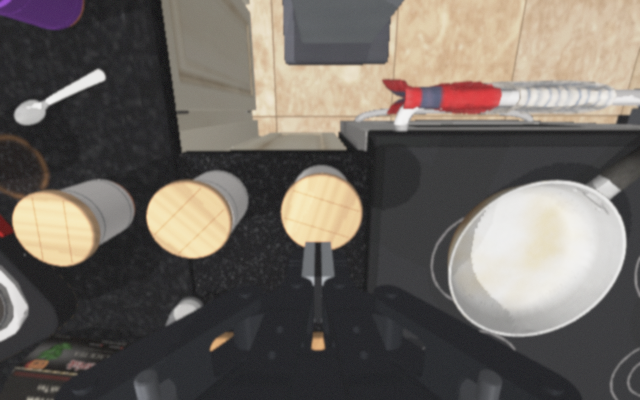

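The wrist view shows the left lid at (321,209), the middle at (189,219) and the right at (57,228). The fingertip is at about (318,250), slightly beyond the left lid's centre, and the purple canister is at top left.

```bash
python3 - <<'E'
from h import *
d=np.load('w1.npz');K,R,t=wristRT(dict(tcp_rot=d['R'],tcp_pos=d['p']))
im=cv2.imread('pics/w1.png')[:,:,::-1].copy();m=lids(im)
c,Kt=cam('top')
for (u,v),tp in zip([(321,200),(189,219),(57,228)],[(233.9,196),(289.4,193.4),(348.8,189)]):
    w=np.zeros_like(m);cv2.circle(w,(u,v),55,255,-1)
    q=max(cv2.findContours(m&w,0,1)[0],key=cv2.contourArea);e=cv2.fitEllipse(cv2.convexHull(q))
    P=onz(K,R,t,e[0],.094);print(np.round(e[0],1),np.round(e[1],1),round(e[2]),P.round(4),'tri',tri(ray(K,R,t,e[0]),ray(Kt,c['R'],c['t'],tp)).round(4))
E
```

```text
[321.  211.8] [77.7 81.5] 88 [ 0.4321 -0.0598  0.094 ] tri [ 0.4384 -0.0588  0.0785]
[189.  218.9] [77.3 86.8] 108 [ 0.44   -0.2067  0.094 ] tri [ 0.4422 -0.2068  0.0928]
[ 55.3 227.4] [72.1 90.8] 116 [ 0.4499 -0.3583  0.094 ] tri [ 0.454  -0.3629  0.089 ]
```

send_rows([
  {"fingers": 0,"xyz": [0.09,0.01,-0.1],"dr": [0,0,0]},
  {"fingers": 0,"xyz": [0.09,0.01,-0.2],"dr": [0,0,0]},
  {"fingers": 0,"xyz": [0.09,0.01,-0.28],"dr": [0,0,0]},
  {"fingers": 0,"xyz": [0.09,0.01,-0.34],"dr": [0,0,0]},
  {"fingers": 0,"xyz": [0.09,0.01,-0.375],"dr": [0,0,0]},
  {"fingers": 0,"xyz": [0.09,0.01,-0.375],"dr": [0,0,0]},
])

```text
t: 1.98
tcp_pos: [0.4348, -0.0554, 0.1065]
tcp_rot: [[-1.0, 0.0, -0.006], [0.0, 1.0, 0.002], [0.006, 0.002, -1.0]]
contact_force: [-1.0, -0.3, 0.3]
width: -0.0002
grasp_force: 0.0
```

send_rows([
  {"fingers": 0,"xyz": [0,0,-0.005],"dr": [0,0,0]},
  {"fingers": 0,"xyz": [0,0,-0.01],"dr": [0,0,0]},
  {"fingers": 0,"xyz": [0,0,-0.015],"dr": [0,0,0]},
  {"fingers": 0,"xyz": [0,0,-0.015],"dr": [0,0,0]},
])

```text
t: 2.32
tcp_pos: [0.4368, -0.0562, 0.1038]
tcp_rot: [[-1.0, 0.0, 0.001], [0.0, 1.0, -0.0], [-0.001, -0.0, -1.0]]
contact_force: [-0.3, 0.3, 0.3]
width: 0.0001
grasp_force: 0.0
```

send_rows([
  {"fingers": 0,"xyz": [0,-0.01,-0.005],"dr": [0,0,0]},
  {"fingers": 0,"xyz": [0,-0.01,-0.01],"dr": [0,0,0]},
  {"fingers": 0,"xyz": [0,-0.01,-0.01],"dr": [0,0,0]},
  {"fingers": 0,"xyz": [0,-0.01,-0.01],"dr": [0,0,0]},
])

```text
t: 2.65
tcp_pos: [0.4365, -0.0602, 0.0993]
tcp_rot: [[-1.0, 0.0, -0.0], [0.0, 1.0, 0.0], [0.0, 0.0, -1.0]]
contact_force: [-0.5, 1.2, -0.7]
width: -0.0
grasp_force: 0.0
```

send_rows([
  {"fingers": 0,"xyz": [0,0,-0.0025],"dr": [0,0,0]},
  {"fingers": 0,"xyz": [0,0,-0.005],"dr": [0,0,0]},
  {"fingers": 0,"xyz": [0,0,-0.005],"dr": [0,0,0]},
  {"fingers": 0,"xyz": [0,0,-0.005],"dr": [0,0,0]},
])

```text
t: 2.98
tcp_pos: [0.4365, -0.0601, 0.0972]
tcp_rot: [[-1.0, 0.0, -0.0], [0.0, 1.0, 0.0], [0.0, 0.0, -1.0]]
contact_force: [-0.2, -0.3, 0.2]
width: -0.0001
grasp_force: 0.0
```

send_rows([
  {"fingers": 0,"xyz": [0,0,-0.0025],"dr": [0,0,0]},
  {"fingers": 0,"xyz": [0,0,-0.005],"dr": [0,0,0]},
  {"fingers": 0,"xyz": [0,0,-0.005],"dr": [0,0,0]},
  {"fingers": 0,"xyz": [0,0,-0.005],"dr": [0,0,0]},
])

```text
t: 3.32
tcp_pos: [0.4365, -0.0601, 0.0952]
tcp_rot: [[-1.0, 0.0, -0.0], [0.0, 1.0, 0.0], [0.0, 0.0, -1.0]]
contact_force: [0.8, -0.2, 0.5]
width: 0.0002
grasp_force: 0.0
```

send_rows([
  {"fingers": 0,"xyz": [0,0,-0.0025],"dr": [0,0,0]},
  {"fingers": 0,"xyz": [0,0,-0.0025],"dr": [0,0,0]},
  {"fingers": 0,"xyz": [0,0,-0.0025],"dr": [0,0,0]},
])

```text
t: 3.57
tcp_pos: [0.4365, -0.0601, 0.0943]
tcp_rot: [[-1.0, 0.0, -0.0], [0.0, 1.0, 0.0], [0.0, 0.0, -1.0]]
contact_force: [0.9, 0.0, -0.4]
width: 0.0001
grasp_force: 0.0
```

send_rows([
  {"fingers": 0,"xyz": [0,0,-0.0025],"dr": [0,0,0]},
  {"fingers": 0,"xyz": [0,0,-0.0025],"dr": [0,0,0]},
  {"fingers": 0,"xyz": [0,0,-0.0025],"dr": [0,0,0]},
])

```text
t: 3.82
tcp_pos: [0.4366, -0.0602, 0.094]
tcp_rot: [[-1.0, 0.0, 0.0], [0.0, 1.0, -0.0], [-0.0, -0.0, -1.0]]
contact_force: [-3.1, 1.8, 10.4]
width: 0.0
grasp_force: 5.0
```

send_rows([
  {"fingers": 0,"xyz": [0,0,-0.0025],"dr": [0,0,0]},
  {"fingers": 0,"xyz": [0,0,-0.0025],"dr": [0,0,0]},
  {"fingers": 0,"xyz": [0,0,-0.0025],"dr": [0,0,0]},
])

```text
t: 4.07
tcp_pos: [0.4368, -0.0602, 0.094]
tcp_rot: [[-1.0, -0.0, 0.001], [-0.0, 1.0, -0.001], [-0.001, -0.001, -1.0]]
contact_force: [-7.3, 1.9, 22.9]
width: 0.0003
grasp_force: 11.4
```

Left lid: hard contact at z = 0.0940 with no give, so it is good. On to the middle lid.

send_rows([
  {"fingers": 0,"xyz": [0,0,0.08],"dr": [0,0,0]},
  {"fingers": 0,"xyz": [0.016,-0.366,0.08],"dr": [0,0,0]},
  {"fingers": 0,"xyz": [0.016,-0.366,0.08],"dr": [0,0,0]},
  {"fingers": 0,"xyz": [0.016,-0.366,0.08],"dr": [0,0,0]},
  {"fingers": 0,"xyz": [0.016,-0.366,0.08],"dr": [0,0,0]},
  {"fingers": 0,"xyz": [0.016,-0.366,0.06],"dr": [0,0,0]},
  {"fingers": 0,"xyz": [0.016,-0.366,0.035],"dr": [0,0,0]},
  {"fingers": 0,"xyz": [0.016,-0.366,0.03],"dr": [0,0,0]},
])

```text
t: 4.73
tcp_pos: [0.442, -0.2053, 0.1024]
tcp_rot: [[-1.0, 0.0, -0.003], [0.0, 1.0, 0.002], [0.003, 0.002, -1.0]]
contact_force: [-1.0, 0.5, -0.7]
width: 0.0001
grasp_force: 0.0
```

send_rows([
  {"fingers": 0,"xyz": [0,0,-0.0025],"dr": [0,0,0]},
  {"fingers": 0,"xyz": [0,0,-0.005],"dr": [0,0,0]},
  {"fingers": 0,"xyz": [0,0,-0.0075],"dr": [0,0,0]},
  {"fingers": 0,"xyz": [0,0,-0.0075],"dr": [0,0,0]},
])

```text
t: 5.07
tcp_pos: [0.4431, -0.2061, 0.1014]
tcp_rot: [[-1.0, -0.001, 0.0], [-0.001, 1.0, -0.0], [-0.0, -0.0, -1.0]]
contact_force: [0.2, 0.2, 0.6]
width: 0.0002
grasp_force: 0.0
```

send_rows([
  {"fingers": 0,"xyz": [0,0,-0.0025],"dr": [0,0,0]},
  {"fingers": 0,"xyz": [0,0,-0.005],"dr": [0,0,0]},
  {"fingers": 0,"xyz": [0,0,-0.005],"dr": [0,0,0]},
])

```text
t: 5.32
tcp_pos: [0.4429, -0.2065, 0.0992]
tcp_rot: [[-1.0, 0.0, -0.0], [0.0, 1.0, 0.0], [0.0, 0.0, -1.0]]
contact_force: [-0.8, -0.2, -0.1]
width: 0.0001
grasp_force: 0.0
```

send_rows([
  {"fingers": 0,"xyz": [0,0,-0.0025],"dr": [0,0,0]},
  {"fingers": 0,"xyz": [0,0,-0.0025],"dr": [0,0,0]},
])

```text
t: 5.48
tcp_pos: [0.443, -0.2067, 0.0984]
tcp_rot: [[-1.0, 0.0, 0.0], [0.0, 1.0, -0.0], [-0.0, -0.0, -1.0]]
contact_force: [0.3, 0.2, 1.9]
width: -0.0001
grasp_force: 0.8
```

send_rows([
  {"fingers": 0,"xyz": [0,0,-0.0025],"dr": [0,0,0]},
  {"fingers": 0,"xyz": [0,0,-0.0025],"dr": [0,0,0]},
])

```text
t: 5.65
tcp_pos: [0.4432, -0.2068, 0.098]
tcp_rot: [[-1.0, 0.0, 0.001], [0.0, 1.0, -0.001], [-0.001, -0.001, -1.0]]
contact_force: [-1.1, 1.6, 8.5]
width: 0.0002
grasp_force: 4.2
```

send_rows([
  {"fingers": 0,"xyz": [0,0,-0.0025],"dr": [0,0,0]},
  {"fingers": 0,"xyz": [0,0,-0.0025],"dr": [0,0,0]},
])

```text
t: 5.82
tcp_pos: [0.4433, -0.207, 0.0978]
tcp_rot: [[-1.0, 0.0, 0.001], [0.0, 1.0, -0.001], [-0.001, -0.001, -1.0]]
contact_force: [-4.2, 2.3, 15.5]
width: 0.0
grasp_force: 8.1
```

Middle lid: contact at 0.0984 and it gives, so this is the bad one. Now the right lid.

send_rows([
  {"fingers": 0,"xyz": [0,0,0.08],"dr": [0,0,0]},
  {"fingers": 0,"xyz": [0.028,-0.388,0.08],"dr": [0,0,-0.15]},
  {"fingers": 0,"xyz": [0.028,-0.388,0.08],"dr": [0,0,-0.3]},
  {"fingers": 0,"xyz": [0.028,-0.388,0.08],"dr": [0,0,-0.3]},
  {"fingers": 0,"xyz": [0.028,-0.388,0.08],"dr": [0,0,-0.3]},
  {"fingers": 0,"xyz": [0.028,-0.388,0.05],"dr": [0,0,-0.3]},
  {"fingers": 0,"xyz": [0.028,-0.388,0.02],"dr": [0,0,-0.3]},
  {"fingers": 0,"xyz": [0.028,-0.388,0.01],"dr": [0,0,-0.3]},
])

```text
t: 6.48
tcp_pos: [0.4534, -0.3616, 0.0983]
tcp_rot: [[-0.972, 0.234, -0.002], [0.234, 0.972, 0.002], [0.002, 0.002, -1.0]]
contact_force: [-1.5, 0.3, -1.0]
width: 0.0
grasp_force: 0.0
```

send_rows([
  {"fingers": 0,"xyz": [0,0,-0.005],"dr": [0,0,0]},
  {"fingers": 0,"xyz": [0,0,-0.01],"dr": [0,0,0]},
  {"fingers": 0,"xyz": [0,0,-0.0125],"dr": [0,0,0]},
  {"fingers": 0,"xyz": [0,0,-0.0125],"dr": [0,0,0]},
])

```text
t: 6.82
tcp_pos: [0.4543, -0.3616, 0.0957]
tcp_rot: [[-0.972, 0.233, 0.0], [0.233, 0.972, -0.001], [-0.001, -0.0, -1.0]]
contact_force: [1.0, -1.0, -0.1]
width: -0.0001
grasp_force: 0.0
```

send_rows([
  {"fingers": 0,"xyz": [0,0,-0.0025],"dr": [0,0,0]},
  {"fingers": 0,"xyz": [0,0,-0.0025],"dr": [0,0,0]},
])

```text
t: 6.98
tcp_pos: [0.4542, -0.3617, 0.0946]
tcp_rot: [[-0.972, 0.233, 0.0], [0.233, 0.972, -0.0], [-0.0, -0.0, -1.0]]
contact_force: [0.6, -0.7, -0.3]
width: -0.0003
grasp_force: 0.0
```

send_rows([
  {"fingers": 0,"xyz": [0,0,-0.0025],"dr": [0,0,0]},
  {"fingers": 0,"xyz": [0,0,-0.0025],"dr": [0,0,0]},
])

```text
t: 7.15
tcp_pos: [0.4543, -0.3619, 0.0941]
tcp_rot: [[-0.972, 0.234, 0.001], [0.234, 0.972, -0.001], [-0.001, -0.001, -1.0]]
contact_force: [-1.6, 1.2, 5.6]
width: -0.0001
grasp_force: 2.6
```

send_rows([
  {"fingers": 0,"xyz": [0,0,-0.0025],"dr": [0,0,0]},
  {"fingers": 0,"xyz": [0,0,-0.0025],"dr": [0,0,0]},
  {"fingers": 0,"xyz": [0,0,-0.0025],"dr": [0,0,0]},
])

```text
t: 7.4
tcp_pos: [0.4543, -0.3619, 0.094]
tcp_rot: [[-0.972, 0.233, 0.001], [0.233, 0.972, -0.001], [-0.001, -0.001, -1.0]]
contact_force: [-3.6, 3.7, 13.0]
width: -0.0006
grasp_force: 6.4
```

The right lid is good (hard at 0.0940). Two touches on the middle lid, at +28 mm in x and +28 mm in y from its centre, will give the tilt direction.

send_rows([
  {"fingers": 0,"xyz": [0,0,0.08],"dr": [0,0,0]},
  {"fingers": 0,"xyz": [0.042,0.388,0.08],"dr": [0,0,0.15]},
  {"fingers": 0,"xyz": [0.042,0.388,0.08],"dr": [0,0,0.3]},
  {"fingers": 0,"xyz": [0.042,0.388,0.08],"dr": [0,0,0.3]},
  {"fingers": 0,"xyz": [0.042,0.388,0.08],"dr": [0,0,0.3]},
  {"fingers": 0,"xyz": [0.042,0.388,0.08],"dr": [0,0,0.3]},
  {"fingers": 0,"xyz": [0.042,0.388,0.04],"dr": [0,0,0.3]},
  {"fingers": 0,"xyz": [0.042,0.388,0.035],"dr": [0,0,0.3]},
])

```text
t: 8.07
tcp_pos: [0.4704, -0.2059, 0.105]
tcp_rot: [[-1.0, -0.001, -0.002], [-0.001, 1.0, 0.001], [0.002, 0.001, -1.0]]
contact_force: [0.1, -0.3, -0.5]
width: -0.0003
grasp_force: 0.0
```

send_rows([
  {"fingers": 0,"xyz": [0,0,-0.005],"dr": [0,0,0]},
  {"fingers": 0,"xyz": [0,0,-0.01],"dr": [0,0,0]},
  {"fingers": 0,"xyz": [0,0,-0.01],"dr": [0,0,0]},
])

```text
t: 8.32
tcp_pos: [0.4709, -0.207, 0.1023]
tcp_rot: [[-1.0, 0.001, -0.0], [0.001, 1.0, 0.0], [0.0, 0.0, -1.0]]
contact_force: [-0.1, 0.1, -0.7]
width: -0.0001
grasp_force: 0.0
```

send_rows([
  {"fingers": 0,"xyz": [0,0,-0.0025],"dr": [0,0,0]},
  {"fingers": 0,"xyz": [0,0,-0.0025],"dr": [0,0,0]},
])

```text
t: 8.48
tcp_pos: [0.4709, -0.2068, 0.1015]
tcp_rot: [[-1.0, 0.001, 0.0], [0.001, 1.0, -0.0], [-0.0, -0.0, -1.0]]
contact_force: [0.6, -0.8, 0.6]
width: -0.0001
grasp_force: 0.0
```

send_rows([
  {"fingers": 0,"xyz": [0,0,-0.0025],"dr": [0,0,0]},
  {"fingers": 0,"xyz": [0,0,-0.0025],"dr": [0,0,0]},
])

```text
t: 8.65
tcp_pos: [0.4709, -0.2066, 0.1003]
tcp_rot: [[-1.0, 0.0, -0.0], [0.0, 1.0, 0.0], [0.0, 0.0, -1.0]]
contact_force: [-0.2, 0.1, 0.2]
width: -0.0001
grasp_force: 0.0
```

send_rows([
  {"fingers": 0,"xyz": [0,0,-0.0025],"dr": [0,0,0]},
  {"fingers": 0,"xyz": [0,0,-0.0025],"dr": [0,0,0]},
])

```text
t: 8.82
tcp_pos: [0.4709, -0.2065, 0.0992]
tcp_rot: [[-1.0, 0.0, -0.0], [0.0, 1.0, 0.0], [0.0, 0.0, -1.0]]
contact_force: [-0.0, 1.5, -0.7]
width: -0.0001
grasp_force: 0.0
```

send_rows([
  {"fingers": 0,"xyz": [0,0,-0.0025],"dr": [0,0,0]},
  {"fingers": 0,"xyz": [0,0,-0.0025],"dr": [0,0,0]},
])

```text
t: 8.98
tcp_pos: [0.4711, -0.2066, 0.0984]
tcp_rot: [[-1.0, 0.0, 0.0], [0.0, 1.0, -0.0], [-0.0, -0.0, -1.0]]
contact_force: [-0.3, 0.4, 1.5]
width: 0.0001
grasp_force: 0.9
```

send_rows([
  {"fingers": 0,"xyz": [0,0,-0.0025],"dr": [0,0,0]},
  {"fingers": 0,"xyz": [0,0,-0.0025],"dr": [0,0,0]},
])

```text
t: 9.15
tcp_pos: [0.4712, -0.2068, 0.098]
tcp_rot: [[-1.0, 0.0, 0.001], [0.0, 1.0, -0.001], [-0.001, -0.001, -1.0]]
contact_force: [-1.3, 0.9, 6.7]
width: 0.0001
grasp_force: 3.6
```

send_rows([
  {"fingers": 0,"xyz": [0,0,0.04],"dr": [0,0,0]},
  {"fingers": 0,"xyz": [-0.07,0.07,0.04],"dr": [0,0,0]},
  {"fingers": 0,"xyz": [-0.07,0.07,0.04],"dr": [0,0,0]},
  {"fingers": 0,"xyz": [-0.07,0.07,0.02],"dr": [0,0,0]},
  {"fingers": 0,"xyz": [-0.07,0.07,0.0125],"dr": [0,0,0]},
  {"fingers": 0,"xyz": [-0.07,0.07,0.0125],"dr": [0,0,0]},
])

```text
t: 9.65
tcp_pos: [0.4431, -0.1789, 0.1013]
tcp_rot: [[-1.0, 0.0, -0.001], [0.0, 1.0, 0.001], [0.001, 0.001, -1.0]]
contact_force: [-0.0, 0.0, 0.3]
width: -0.0
grasp_force: 0.0
```

send_rows([
  {"fingers": 0,"xyz": [0,0,-0.0025],"dr": [0,0,0]},
  {"fingers": 0,"xyz": [0,0,-0.0025],"dr": [0,0,0]},
])

```text
t: 9.82
tcp_pos: [0.4432, -0.1789, 0.101]
tcp_rot: [[-1.0, 0.0, -0.0], [0.0, 1.0, 0.0], [0.0, 0.0, -1.0]]
contact_force: [-0.1, 0.6, -0.4]
width: 0.0002
grasp_force: 0.0
```

send_rows([
  {"fingers": 0,"xyz": [0,0,-0.0025],"dr": [0,0,0]},
  {"fingers": 0,"xyz": [0,0,-0.0025],"dr": [0,0,0]},
])

```text
t: 9.98
tcp_pos: [0.443, -0.1787, 0.1002]
tcp_rot: [[-1.0, 0.0, 0.0], [0.0, 1.0, 0.0], [-0.0, 0.0, -1.0]]
contact_force: [0.7, -0.1, 0.3]
width: 0.0001
grasp_force: 0.0
```

send_rows([
  {"fingers": 0,"xyz": [0,0,-0.0025],"dr": [0,0,0]},
  {"fingers": 0,"xyz": [0,0,-0.0025],"dr": [0,0,0]},
])

```text
t: 10.15
tcp_pos: [0.4429, -0.1786, 0.0992]
tcp_rot: [[-1.0, 0.0, -0.0], [0.0, 1.0, 0.0], [0.0, 0.0, -1.0]]
contact_force: [0.0, 0.2, 0.4]
width: 0.0002
grasp_force: 0.0
```

send_rows([
  {"fingers": 0,"xyz": [0,0,-0.0025],"dr": [0,0,0]},
  {"fingers": 0,"xyz": [0,0,-0.0025],"dr": [0,0,0]},
])

```text
t: 10.32
tcp_pos: [0.4429, -0.1785, 0.0982]
tcp_rot: [[-1.0, 0.0, -0.0], [0.0, 1.0, 0.0], [0.0, 0.0, -1.0]]
contact_force: [0.5, 0.0, -0.2]
width: 0.0002
grasp_force: 0.0
```

send_rows([
  {"fingers": 0,"xyz": [0,0,-0.0025],"dr": [0,0,0]},
  {"fingers": 0,"xyz": [0,0,-0.0025],"dr": [0,0,0]},
])

```text
t: 10.48
tcp_pos: [0.4429, -0.1785, 0.0971]
tcp_rot: [[-1.0, 0.0, -0.0], [0.0, 1.0, 0.0], [0.0, 0.0, -1.0]]
contact_force: [0.0, 0.8, 0.2]
width: 0.0
grasp_force: 0.0
```

send_rows([
  {"fingers": 0,"xyz": [0,0,-0.0025],"dr": [0,0,0]},
  {"fingers": 0,"xyz": [0,0,-0.0025],"dr": [0,0,0]},
])

```text
t: 10.65
tcp_pos: [0.4429, -0.1785, 0.0962]
tcp_rot: [[-1.0, 0.0, -0.0], [0.0, 1.0, 0.0], [0.0, 0.0, -1.0]]
contact_force: [0.5, -0.0, 0.2]
width: 0.0
grasp_force: 0.0
```

send_rows([
  {"fingers": 0,"xyz": [0,0,-0.0025],"dr": [0,0,0]},
  {"fingers": 0,"xyz": [0,0,-0.0025],"dr": [0,0,0]},
])

```text
t: 10.82
tcp_pos: [0.443, -0.1787, 0.0958]
tcp_rot: [[-1.0, 0.0, 0.0], [0.0, 1.0, -0.0], [-0.0, -0.0, -1.0]]
contact_force: [-1.7, 1.1, 6.4]
width: 0.0001
grasp_force: 3.2
```

The +y side contacts at about 0.096 and the x slope is about zero, so the lid is raised on its -y side and must be pushed towards +y. I go down beside its right edge.

send_rows([
  {"fingers": 0,"xyz": [0,0,0.09],"dr": [0,0,0]},
  {"fingers": 0,"xyz": [0,-0.09,0.09],"dr": [0,0,0]},
  {"fingers": 0,"xyz": [0,-0.18,0.09],"dr": [0,0,0]},
  {"fingers": 0,"xyz": [0,-0.25,0.09],"dr": [0,0,0]},
  {"fingers": 0,"xyz": [0,-0.25,0.09],"dr": [0,0,0]},
  {"fingers": 0,"xyz": [0,-0.25,0.04],"dr": [0,0,0]},
  {"fingers": 0,"xyz": [0,-0.25,-0.018],"dr": [0,0,0]},
  {"fingers": 0,"xyz": [0,-0.25,-0.018],"dr": [0,0,0]},
])

```text
t: 11.48
tcp_pos: [0.4413, -0.2768, 0.0845]
tcp_rot: [[-1.0, 0.0, -0.005], [0.0, 1.0, 0.005], [0.005, 0.005, -1.0]]
contact_force: [-0.4, 0.4, -0.6]
width: -0.0001
grasp_force: 0.0
```

```bash
python3 - <<'E'
from h import *
s=robot.observe();im=robot.camera('wrist');print(s['tcp_pos'],s['contact_force'])
cv2.imwrite('pics/w2.png',im[:,:,::-1])
E
```

```text
[ 0.44128323 -0.27683694  0.08453743] [-0.3630926   0.42592521 -0.59121648]
```

View pics/w2.png

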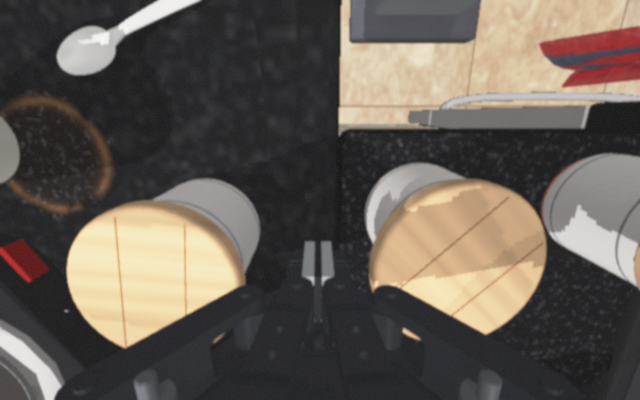

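The tips (303–333, 245) hang clear between the right lid and the middle lid, whose near edge is at about column 370. That leaves an 18 mm gap, so I close in.

send_rows([
  {"fingers": 0,"xyz": [0.002,0.01,0.0],"dr": [0,0,0]},
  {"fingers": 0,"xyz": [0.002,0.02,0.0],"dr": [0,0,0]},
  {"fingers": 0,"xyz": [0.002,0.03,0.0],"dr": [0,0,0]},
  {"fingers": 0,"xyz": [0.002,0.03,0.0],"dr": [0,0,0]},
])

```text
t: 11.87
tcp_pos: [0.4441, -0.2658, 0.089]
tcp_rot: [[-1.0, -0.001, 0.001], [-0.001, 1.0, -0.001], [-0.001, -0.001, -1.0]]
contact_force: [-0.8, 0.3, 0.5]
width: -0.0002
grasp_force: 0.0
```

send_rows([
  {"fingers": 0,"xyz": [0,0.0025,0.0],"dr": [0,0,0]},
  {"fingers": 0,"xyz": [0,0.005,0.0],"dr": [0,0,0]},
  {"fingers": 0,"xyz": [0,0.005,0.0],"dr": [0,0,0]},
])

```text
t: 12.12
tcp_pos: [0.4438, -0.2644, 0.0883]
tcp_rot: [[-1.0, 0.0, 0.0], [0.0, 1.0, -0.0], [-0.0, -0.0, -1.0]]
contact_force: [1.2, -0.6, -0.1]
width: 0.0001
grasp_force: 0.0
```

send_rows([
  {"fingers": 0,"xyz": [0,0.0025,0.0],"dr": [0,0,0]},
  {"fingers": 0,"xyz": [0,0.005,0.0],"dr": [0,0,0]},
  {"fingers": 0,"xyz": [0,0.005,0.0],"dr": [0,0,0]},
])

```text
t: 12.37
tcp_pos: [0.4437, -0.2625, 0.0881]
tcp_rot: [[-1.0, 0.0, -0.0], [0.0, 1.0, -0.0], [0.0, -0.0, -1.0]]
contact_force: [0.2, -0.2, -0.3]
width: 0.0002
grasp_force: 0.1
```

send_rows([
  {"fingers": 0,"xyz": [0,0.0025,0.0],"dr": [0,0,0]},
  {"fingers": 0,"xyz": [0,0.005,0.0],"dr": [0,0,0]},
  {"fingers": 0,"xyz": [0,0.005,0.0],"dr": [0,0,0]},
])

```text
t: 12.62
tcp_pos: [0.4437, -0.2604, 0.0881]
tcp_rot: [[-1.0, 0.0, -0.0], [0.0, 1.0, 0.0], [0.0, 0.0, -1.0]]
contact_force: [-0.8, -0.0, 0.1]
width: -0.0001
grasp_force: 0.0
```

send_rows([
  {"fingers": 0,"xyz": [0,0.0025,0.0],"dr": [0,0,0]},
  {"fingers": 0,"xyz": [0,0.005,0.0],"dr": [0,0,0]},
  {"fingers": 0,"xyz": [0,0.005,0.0],"dr": [0,0,0]},
])

```text
t: 12.87
tcp_pos: [0.4437, -0.2583, 0.0881]
tcp_rot: [[-1.0, 0.0, -0.0], [0.0, 1.0, 0.0], [0.0, 0.0, -1.0]]
contact_force: [0.5, -0.1, -0.1]
width: -0.0
grasp_force: 0.0
```

send_rows([
  {"fingers": 0,"xyz": [0,0.0025,0.0],"dr": [0,0,0]},
  {"fingers": 0,"xyz": [0,0.005,0.0],"dr": [0,0,0]},
  {"fingers": 0,"xyz": [0,0.005,0.0],"dr": [0,0,0]},
])

```text
t: 13.12
tcp_pos: [0.4437, -0.2563, 0.0881]
tcp_rot: [[-1.0, 0.0, -0.0], [0.0, 1.0, 0.0], [0.0, 0.0, -1.0]]
contact_force: [-0.7, -0.4, -0.7]
width: 0.0
grasp_force: 0.0
```

send_rows([
  {"fingers": 0,"xyz": [0,0.0025,0.0],"dr": [0,0,0]},
  {"fingers": 0,"xyz": [0,0.0025,0.0],"dr": [0,0,0]},
])

```text
t: 13.28
tcp_pos: [0.4437, -0.2554, 0.0881]
tcp_rot: [[-1.0, 0.0, -0.0], [0.0, 1.0, 0.0], [0.0, 0.0, -1.0]]
contact_force: [-0.2, -0.1, -0.1]
width: -0.0001
grasp_force: 0.0
```

send_rows([
  {"fingers": 0,"xyz": [0,0.0025,0.0],"dr": [0,0,0]},
  {"fingers": 0,"xyz": [0,0.0025,0.0],"dr": [0,0,0]},
])

```text
t: 13.45
tcp_pos: [0.4437, -0.2544, 0.0881]
tcp_rot: [[-1.0, 0.0, -0.0], [0.0, 1.0, 0.0], [0.0, 0.0, -1.0]]
contact_force: [-0.5, 0.4, -0.2]
width: 0.0
grasp_force: 0.0
```

```bash
python3 - <<'E'
from h import *
im=robot.camera('wrist')
cv2.imwrite('pics/w3.png',cv2.resize(im[140:340,240:560],None,fx=2.5,fy=2.5)[:,:,::-1])
E
```

```text
(no output)
```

View pics/w3.png

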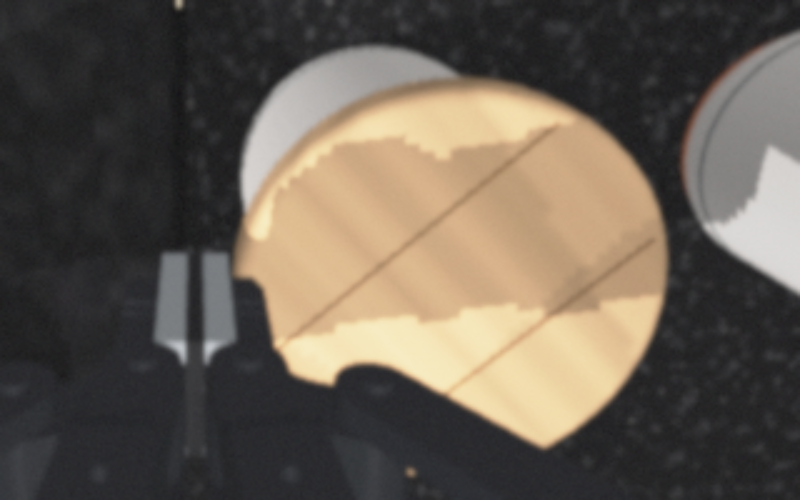

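The finger's edge (crop column 235) is now just at the lid's edge, so I carry on in small steps.

send_rows([
  {"fingers": 0,"xyz": [0,0.0025,0.0],"dr": [0,0,0]},
  {"fingers": 0,"xyz": [0,0.0025,0.0],"dr": [0,0,0]},
])

```text
t: 13.67
tcp_pos: [0.4437, -0.2534, 0.0881]
tcp_rot: [[-1.0, 0.0, -0.0], [0.0, 1.0, 0.0], [0.0, 0.0, -1.0]]
contact_force: [-0.6, -0.5, -0.4]
width: 0.0001
grasp_force: 0.0
```

send_rows([
  {"fingers": 0,"xyz": [0,0.0025,0.0],"dr": [0,0,0]},
  {"fingers": 0,"xyz": [0,0.0025,0.0],"dr": [0,0,0]},
])

```text
t: 13.83
tcp_pos: [0.4437, -0.2525, 0.0881]
tcp_rot: [[-1.0, 0.0, 0.0], [0.0, 1.0, -0.0], [-0.0, -0.0, -1.0]]
contact_force: [-0.3, 0.7, 0.2]
width: -0.0001
grasp_force: 0.1
```

send_rows([
  {"fingers": 0,"xyz": [0,0.0025,0.0],"dr": [0,0,0]},
  {"fingers": 0,"xyz": [0,0.0025,0.0],"dr": [0,0,0]},
])

```text
t: 14.0
tcp_pos: [0.4437, -0.2515, 0.0881]
tcp_rot: [[-1.0, 0.0, 0.0], [0.0, 1.0, -0.0], [-0.0, -0.0, -1.0]]
contact_force: [0.0, -0.1, -0.8]
width: 0.0005
grasp_force: 0.1
```

send_rows([
  {"fingers": 0,"xyz": [0,0.0025,0.0],"dr": [0,0,0]},
  {"fingers": 0,"xyz": [0,0.0025,0.0],"dr": [0,0,0]},
])

```text
t: 14.17
tcp_pos: [0.4437, -0.2505, 0.0881]
tcp_rot: [[-1.0, 0.0, 0.0], [0.0, 1.0, -0.0], [-0.0, -0.0, -1.0]]
contact_force: [-0.6, -1.6, 0.3]
width: 0.0001
grasp_force: 0.2
```

send_rows([
  {"fingers": 0,"xyz": [0,0.0025,0.0],"dr": [0,0,0]},
  {"fingers": 0,"xyz": [0,0.0025,0.0],"dr": [0,0,0]},
])

```text
t: 14.33
tcp_pos: [0.4439, -0.25, 0.0884]
tcp_rot: [[-1.0, 0.0, 0.001], [0.0, 1.0, -0.001], [-0.001, -0.001, -1.0]]
contact_force: [-0.3, -4.3, -0.1]
width: 0.0002
grasp_force: 1.7
```

send_rows([
  {"fingers": 0,"xyz": [0,0.0025,0.0],"dr": [0,0,0]},
  {"fingers": 0,"xyz": [0,0.0025,0.0],"dr": [0,0,0]},
])

```text
t: 14.5
tcp_pos: [0.4441, -0.2494, 0.0887]
tcp_rot: [[-1.0, 0.0, 0.001], [0.0, 1.0, -0.002], [-0.001, -0.002, -1.0]]
contact_force: [-0.6, -3.9, 2.8]
width: -0.0001
grasp_force: 2.7
```

send_rows([
  {"fingers": 0,"xyz": [0,0.0025,0.0],"dr": [0,0,0]},
  {"fingers": 0,"xyz": [0,0.0025,0.0],"dr": [0,0,0]},
])

```text
t: 14.67
tcp_pos: [0.4443, -0.2489, 0.089]
tcp_rot: [[-1.0, 0.0, 0.002], [0.0, 1.0, -0.003], [-0.002, -0.003, -1.0]]
contact_force: [-0.4, -6.8, 4.3]
width: 0.0001
grasp_force: 3.5
```

```bash
python3 - <<'E'
from h import *
im=robot.camera('wrist')
cv2.imwrite('pics/w4.png',cv2.resize(im[140:340,240:560],None,fx=2.5,fy=2.5)[:,:,::-1])
E
```

```text
(no output)
```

View pics/w4.png

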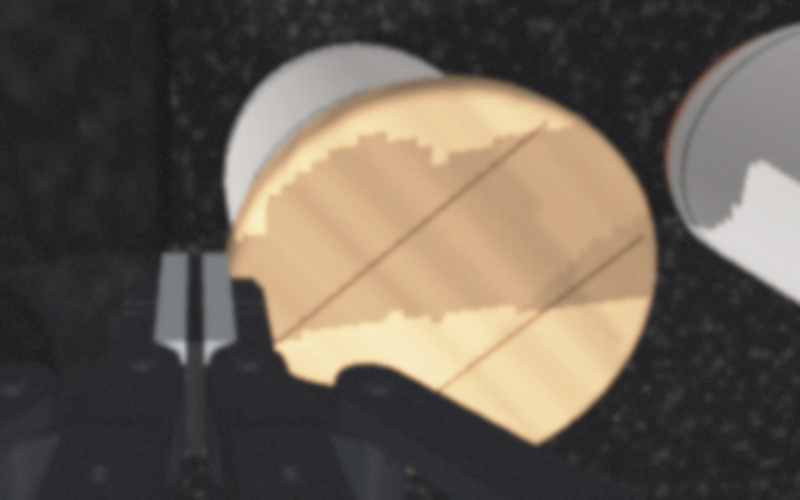

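Force rose to about 7 N after roughly 3 mm of lid travel. The lid's edge moved over the canister in the picture, so it may have dropped in. I back off and check its height by touch.

send_rows([
  {"fingers": 0,"xyz": [0,-0.03,0.0],"dr": [0,0,0]},
  {"fingers": 0,"xyz": [0,-0.04,0.0],"dr": [0,0,0]},
  {"fingers": 0,"xyz": [0,-0.04,0.08],"dr": [0,0,0]},
  {"fingers": 0,"xyz": [0,0.04,0.08],"dr": [0,0,0]},
  {"fingers": 0,"xyz": [0,0.05,0.08],"dr": [0,0,0]},
  {"fingers": 0,"xyz": [0,0.05,0.06],"dr": [0,0,0]},
  {"fingers": 0,"xyz": [0,0.05,0.035],"dr": [0,0,0]},
  {"fingers": 0,"xyz": [0,0.05,0.035],"dr": [0,0,0]},
])

```text
t: 15.38
tcp_pos: [0.4427, -0.2274, 0.0994]
tcp_rot: [[-1.0, 0.001, -0.003], [0.001, 1.0, 0.003], [0.003, 0.003, -1.0]]
contact_force: [0.0, -0.7, -1.4]
width: -0.0002
grasp_force: 0.0
```

send_rows([
  {"fingers": 0,"xyz": [0,0,-0.0025],"dr": [0,0,0]},
  {"fingers": 0,"xyz": [0,0,-0.0025],"dr": [0,0,0]},
])

```text
t: 15.55
tcp_pos: [0.4435, -0.228, 0.1005]
tcp_rot: [[-1.0, 0.001, -0.001], [0.001, 1.0, 0.001], [0.001, 0.001, -1.0]]
contact_force: [0.5, -0.5, 0.2]
width: 0.0001
grasp_force: 0.0
```

send_rows([
  {"fingers": 0,"xyz": [0,0,-0.0025],"dr": [0,0,0]},
  {"fingers": 0,"xyz": [0,0,-0.0025],"dr": [0,0,0]},
])

```text
t: 15.72
tcp_pos: [0.4437, -0.2278, 0.1]
tcp_rot: [[-1.0, 0.0, 0.0], [0.0, 1.0, -0.0], [-0.0, -0.0, -1.0]]
contact_force: [-0.3, -0.6, 0.6]
width: -0.0002
grasp_force: 0.0
```

send_rows([
  {"fingers": 0,"xyz": [0,0,-0.0025],"dr": [0,0,0]},
  {"fingers": 0,"xyz": [0,0,-0.0025],"dr": [0,0,0]},
])

```text
t: 15.88
tcp_pos: [0.4437, -0.2276, 0.0991]
tcp_rot: [[-1.0, 0.0, 0.0], [0.0, 1.0, -0.0], [-0.0, -0.0, -1.0]]
contact_force: [0.4, -0.4, -0.2]
width: 0.0001
grasp_force: 0.0
```

send_rows([
  {"fingers": 0,"xyz": [0,0,-0.0025],"dr": [0,0,0]},
  {"fingers": 0,"xyz": [0,0,-0.005],"dr": [0,0,0]},
  {"fingers": 0,"xyz": [0,0,-0.005],"dr": [0,0,0]},
])

```text
t: 16.13
tcp_pos: [0.4437, -0.2275, 0.0969]
tcp_rot: [[-1.0, 0.0, -0.0], [0.0, 1.0, 0.0], [0.0, 0.0, -1.0]]
contact_force: [-0.2, 0.4, -0.2]
width: -0.0002
grasp_force: 0.0
```

send_rows([
  {"fingers": 0,"xyz": [0,0,-0.0025],"dr": [0,0,0]},
  {"fingers": 0,"xyz": [0,0,-0.0025],"dr": [0,0,0]},
])

```text
t: 16.3
tcp_pos: [0.4437, -0.2275, 0.0959]
tcp_rot: [[-1.0, 0.0, -0.0], [0.0, 1.0, 0.0], [0.0, 0.0, -1.0]]
contact_force: [-0.1, -0.2, -0.0]
width: 0.0001
grasp_force: 0.0
```

send_rows([
  {"fingers": 0,"xyz": [0,0,-0.0025],"dr": [0,0,0]},
  {"fingers": 0,"xyz": [0,0,-0.0025],"dr": [0,0,0]},
])

```text
t: 16.47
tcp_pos: [0.4437, -0.2275, 0.0949]
tcp_rot: [[-1.0, 0.0, -0.0], [0.0, 1.0, 0.0], [0.0, 0.0, -1.0]]
contact_force: [-0.3, 0.4, 0.1]
width: -0.0002
grasp_force: 0.0
```

send_rows([
  {"fingers": 0,"xyz": [0,0,-0.0025],"dr": [0,0,0]},
  {"fingers": 0,"xyz": [0,0,-0.0025],"dr": [0,0,0]},
])

```text
t: 16.63
tcp_pos: [0.4437, -0.2276, 0.0941]
tcp_rot: [[-1.0, 0.0, 0.0], [0.0, 1.0, -0.0], [-0.0, -0.0, -1.0]]
contact_force: [0.4, 0.5, -0.1]
width: -0.0001
grasp_force: 0.0
```

send_rows([
  {"fingers": 0,"xyz": [0,0,-0.0025],"dr": [0,0,0]},
  {"fingers": 0,"xyz": [0,0,-0.0025],"dr": [0,0,0]},
])

```text
t: 16.8
tcp_pos: [0.4438, -0.2277, 0.094]
tcp_rot: [[-1.0, 0.0, 0.0], [0.0, 1.0, -0.001], [-0.0, -0.001, -1.0]]
contact_force: [-3.4, 2.4, 11.0]
width: -0.0
grasp_force: 5.5
```

The formerly raised side is now hard at 0.0940. I check the opposite side, then clear out and look.

send_rows([
  {"fingers": 0,"xyz": [0,0,0.03],"dr": [0,0,0]},
  {"fingers": 0,"xyz": [0,0.12,0.03],"dr": [0,0,0]},
  {"fingers": 0,"xyz": [0,0.12,0.03],"dr": [0,0,0]},
  {"fingers": 0,"xyz": [0,0.12,0.015],"dr": [0,0,0]},
  {"fingers": 0,"xyz": [0,0.12,0.0065],"dr": [0,0,0]},
  {"fingers": 0,"xyz": [0,0.12,0.0065],"dr": [0,0,0]},
  {"fingers": 0,"xyz": [0,0.12,0.0065],"dr": [0,0,0]},
])

```text
t: 17.38
tcp_pos: [0.4436, -0.1803, 0.0952]
tcp_rot: [[-1.0, 0.001, -0.001], [0.001, 1.0, 0.0], [0.001, 0.0, -1.0]]
contact_force: [0.7, -0.3, -0.1]
width: 0.0001
grasp_force: 0.0
```

send_rows([
  {"fingers": 0,"xyz": [0,0,-0.0025],"dr": [0,0,0]},
  {"fingers": 0,"xyz": [0,0,-0.004],"dr": [0,0,0]},
  {"fingers": 0,"xyz": [0,0,-0.004],"dr": [0,0,0]},
])

```text
t: 17.63
tcp_pos: [0.4437, -0.18, 0.0941]
tcp_rot: [[-1.0, 0.001, 0.0], [0.001, 1.0, -0.0], [-0.0, -0.0, -1.0]]
contact_force: [0.2, -0.3, -0.4]
width: 0.0001
grasp_force: 0.0
```

send_rows([
  {"fingers": 0,"xyz": [0,0,-0.0025],"dr": [0,0,0]},
  {"fingers": 0,"xyz": [0,0,-0.0025],"dr": [0,0,0]},
])

```text
t: 17.8
tcp_pos: [0.4438, -0.1799, 0.094]
tcp_rot: [[-1.0, 0.0, 0.0], [0.0, 1.0, -0.001], [-0.0, -0.001, -1.0]]
contact_force: [-4.0, 1.0, 11.0]
width: 0.0
grasp_force: 5.4
```

send_rows([
  {"fingers": 0,"xyz": [0,0,0.1],"dr": [0,0,0]},
  {"fingers": 0,"xyz": [-0.1,0.0,0.3],"dr": [0,0,0]},
  {"fingers": 0,"xyz": [-0.25,0.0,0.4],"dr": [0,0,0]},
  {"fingers": 0,"xyz": [-0.25,0.0,0.4],"dr": [0,0,0]},
  {"fingers": 0,"xyz": [-0.25,0.0,0.4],"dr": [0,0,0]},
  {"fingers": 0,"xyz": [-0.25,0.0,0.4],"dr": [0,0,0]},
  {"fingers": 0,"xyz": [-0.25,0.0,0.4],"dr": [0,0,0]},
  {"fingers": 0,"xyz": [-0.25,0.0,0.4],"dr": [0,0,0]},
])

```text
t: 18.47
tcp_pos: [0.3439, -0.1795, 0.2525]
tcp_rot: [[-1.0, 0.001, -0.0], [0.001, 1.0, 0.001], [0.0, 0.001, -1.0]]
contact_force: [0.4, 0.0, -0.1]
width: -0.0001
grasp_force: 0.0
```

```bash
python3 - <<'E'
from h import *
im=robot.camera('wrist')
cv2.imwrite('pics/w5.png',im[:,:,::-1])
a=robot.camera('scene');cv2.imwrite('pics/s5.png',cv2.resize(a[100:300,160:460],None,fx=2.6,fy=2.6)[:,:,::-1])
E
```

```text
(no output)
```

View pics/w5.png

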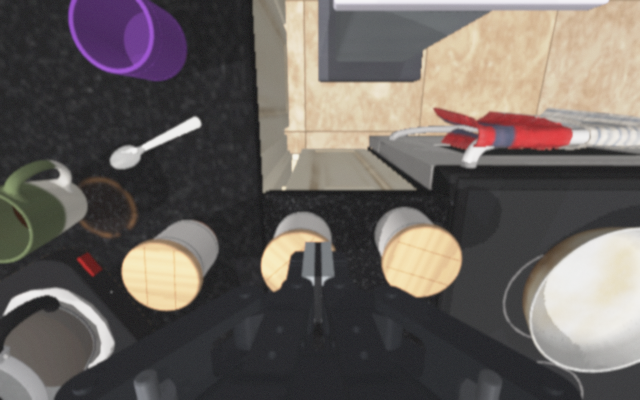

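View pics/s5.png

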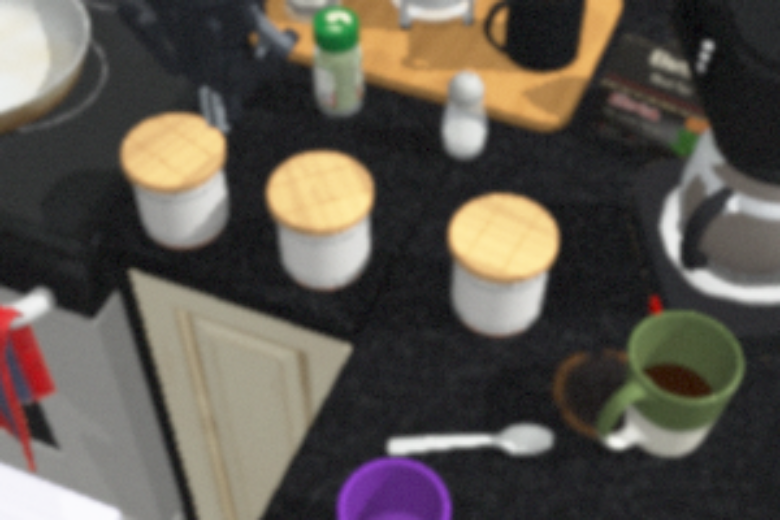

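All three lids sit level on their canisters: scene crop (174,150), (321,190), (503,237). The other things are where they stood, the middle lid is hard at 0.0940 on both sides, and the arm is clear. I hand the job in.

```bash
python3 -c "
from workcell import robot
print(robot.sign_off())"
```

```text
the job is handed in; nothing more can be done
None
```

I pressed the lids from left to right, found that the middle one rocked, and pushed it towards +y until it dropped in. By touch all three lids then stood at 0.094 m, and the job is handed in; sign-off returned no verdict.

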